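Click-test the leak switch under its lid

ROBOT

A 6-joint arm with a two-finger parallel gripper is mounted at the origin on the work surface. World frame = base frame: x ahead of the robot, y to its left, z up, the work surface at z = 0. Lengths are in m, angles in degrees, forces in N, time in s.
With the tool pointing down it reaches from about 0.3 to 0.825 m from the base axis. Payload 5.4 kg.
Tool frame: the origin (TCP) lies between the finger pads; the fingertips stand 25 mm ahead of it and the grasp point (between the pads) lies 6 mm ahead of it; x points along the fingers, z is the direction in which the jaws open and shut, and the axes are right-handed (so a half turn about x gives the same grasp; the last joint's range is limited). The gripper opens to 92 mm and grips with 3 to 60 N. Pads are 20 mm wide; open, the fingers measure 128 mm over their backs; the gripper's body (75 mm by 189 mm) begins 69 mm behind the grasp point.
Start: joints at [61.816, 9.076, 91.501, -0, 79.423, -12.038], TCP at [0.16, 0.552, 0.24] pointing down, gripper open.
Joint ranges: [-166.64, 166.64], [-54.1, 131.32], [10.49, 154.53], [-73.88, 253.88], [9.74, 151.15], [-171.62, 171.62]. Speed limits (degrees/s): [147.25, 147.25, 180, 180, 180, 180].

INTERFACE

Orientations are given as a 3x3 rotation matrix whose columns are the frame's x, y, z axes.
In Python, from plant import status, snapshot, calibration, order gives the robot as it stands.
- The arm moves only by the shell command python3 -m jog 'ROWS' [FORCE]. ROWS is JSON, a list of rows, each a list of 5 numbers: the shift along the tool's x, y, z in cm, then the turn about the tool's x in degrees, then the finger opening in cm, from 0 to 9.19. In form: [[dx, dy, dz, roll, grip], ...]. A call has 1 to 8 rows; each row is the pose to reach, as a shift and turn from the pose commanded when the call began, along the tool's axes at that moment; what a row does not reach only later rows make up. A row lasts 1/12 s, in which the tool goes at most 41.7 mm and 7.16 degrees, less where a joint would pass 70% of its speed; a pose out of reach is approached as far as the arm can. A call with a gripper value outside its range is refused whole. The fingers move at their own pace and stop on an object; FORCE is the grip in N (left out, the last holds). Time passes only in rows, so rows that repeat a pose let the fingers close. It gives the time, the measured TCP pose, the force and the opening at its end, in the units of the state.
- status.sense(): the state, without advancing time (a new reading comes with each control period).
- snapshot(name): name is "scene" or "side" or "wrist"; returns (picture, depth): 420x560x3 uint8, red, green, blue; 420x560 float32, m along the optical axis (not along the pixel's ray), 0 where there is no reading.
- calibration(name): a dict with "camera_matrix" (3x3 intrinsics, pixels), "camera_from_world" (4x4, takes a point from world to camera coordinates). Camera axes: x right, y up, looking along -z (the intrinsics and any distortion apply to the point x, -y, -z); pixel columns grow to the right and rows downward; lengths in m; the calibration is good to about 2 mm. A picture is of the moment at which its call begins: read the wrist's pose just before it. calibration takes no time and is no camera call; for the wrist camera it gives the pose at the moment of the call.
- order.hand_in(): hands the job in, once; it reports no verdict.
The state is a dict: "time_s": time; "joint_pos": joint angles; "joint_velocities": joint speeds; "tau": joint torques, N m; "eef_pos": TCP position; "orientation": TCP orientation; "wrist_force": force on the tool from outside, world axes, zero at the start; "ft_torque": the same for the moment, N m; "gripper_width": finger opening in m.
Only numpy, scipy, OpenCV 4.12 (cv2) and the standard library are available. Lean on these libraries where they do the work, as an engineer would, in place of code of your own. Each camera call takes 0.05 s, during which the arm holds its last target. There are 200 camera calls.

TASK

Test the water purifier's leak switch: lift the lid off the grey rectangular switch box by its knob and set it down, without dropping it, knob up and flat in the middle of the black rubber mat. Then press the roller lever inside the box down just until it clicks, hold it there for about half a second without pushing on past the click, and let it spring back. Keep the lid roughly level throughout and leave everything else on the shelf where it stands.

Things in the scene. Friction and masses are not known exactly. Their poses are not given: they have to be found in the camera images.
- switch_box: Open-topped grey plastic box screwed to the shelf, 160 mm (x) by 130 mm (y), 90 mm high, walls 4 mm; cable gland outside its +x wall. Origin: centre of its underside, z up. Inside, on its centre line, a black microswitch with a steel lever running towards +x; at the lever's free end a white roller, 18 mm diameter, 14 mm long along y.
- under_roller (a point): Point on the box's inner floor straight below the roller, 25 mm towards +x from the box centre, 5 mm above the shelf; press the roller straight down over it. The switch is clamped anywhere along a slotted bracket: the resting roller's top is 56 to 72 mm above the shelf (rim at 90), which is not reported: find it by touch or sight. Pressed, the roller shifts under 2 mm sideways.
- click (a joint): Switch's inner stroke, rad (0.01 rad = 0.6 mm at the roller, 60 mm from the pivot); 0 at rest, springs back. Pressed down, the roller first has 5.4 mm light free play (0.4 to 1.2 N; this stays 0), then meets a firm spring: yields at 3 N, then 0.7 N per mm. Clicks at 0.028 rad (1.7 mm into that stroke, 4.2 N on the roller); overtravelled at 0.11 rad (6.6 mm, 7.6 N): 5 to 6.5 N is right.
- lid: Loose grey plastic lid lying on the box: plate 164 by 134 mm, 5 mm thick, with an 8 mm deep skirt under it that fits inside the box rim with 3 mm play on each side. Weighs 0.1 to 0.25 kg. Origin: centre of the skirt's lower edge, z up; the plate's top is 13 mm above it. With the lid on the box the origin is 82 mm above the shelf; set down on the mat, 3 mm.
- knob: The lid's mushroom knob, part of the lid, at its centre: round head 34 mm in diameter and 16 mm tall on a neck 14 mm in diameter and 16 mm tall. Origin: centre of the head, 24 mm above the plate's top and 37 mm above the lid's origin.
- mat: Flat black rubber mat fixed to the shelf, 200 mm (its x) by 170 mm (its y), 3 mm thick. Origin: centre of its underside.
- spray_bottle: Bystander: blue plastic spray bottle, 76 mm across, 213 mm tall, nozzle towards its -x. Origin at the centre of its underside.
- pad_holder: Bystander: square stainless steel scrub pad holder, 50 mm wide, 50 mm high. Origin at the centre of its underside.
- soap_dish: Bystander: steel soap dish with a bar of soap, 100 by 58 mm, 34 mm high. Origin at the centre of its underside.
- tub: Bystander: closed round grey plastic tub with a small knob, 96 mm across, 101 mm high in all; not the box to be opened. Origin at the centre of its underside.
- liquid_bottle: Bystander: white plastic dish-liquid bottle, 64 mm across, 190 mm tall. Origin at the centre of its underside.
- brush: Bystander: wooden-handled brush lying flat along its x.
- steel_bowl: Bystander: small stainless steel bowl, 110 mm across, 45 mm high. Origin at the centre of its underside.

How it is judged (in metres and radians):
On the way, in this order (a step that is already met when the one before it is completed fails the run):
1. the lid is held by its knob, its lower edge at least 20 mm clear above the box's rim (height (world z) of lid above 0.11 m and contact force between the fingers and knob above 0.5 N), for 0.1 s.
2. the lid lies flat on the mat, released (horizontal distance between lid and mat below 0.04 m and height (world z) of lid below 0.008 m and angle between lid's own z axis and vertical below 0.08 rad and linear speed of lid below 0.02 m/s and contact force between the fingers and lid below 0.1 N), for 0.2 s.
3. the lever is pressed past the click (0.028 rad) and held 0.2 s (value of joint click above 0.028 rad), for 0.2 s.
At the end, for the whole second after the job is handed in: The lid lies released and at rest, knob up and flat (within 0.08 rad) on the mat, its centre within 40 mm of the mat's centre, after which the switch was clicked (0.028 rad) for 0.2 s and has sprung back (below 0.01 rad) (all of step 2 and value of joint click below 0.01 rad); the robot touches nothing.
It fails at once if the switch is overtravelled (0.11 rad or more) (value of joint click above 0.11 rad).
It fails at once if the lid is dropped: moving faster than 0.5 m/s while no finger touches it (linear speed of lid above 0.5 m/s and contact force between the fingers and lid below 0.05 N).
It fails at once if the lid is tipped more than 0.6 rad (angle between lid's own z axis and vertical above 0.6 rad).
It fails at once if a bystander is moved more than 30 mm or tipped (distance of any of spray_bottle, pad_holder, soap_dish, tub, liquid_bottle, brush, steel_bowl from where it was at the start of the episode above 0.03 m or angle between any of spray_bottle, pad_holder, soap_dish, tub, liquid_bottle, brush, steel_bowl's own z axis and vertical above 0.5 rad).
It also fails if it takes over 59 s, if anything falls off the work surface, if the arm or the gripper's body presses on something with over 40 N, if the wrist force passes 120 N, or if a joint passes its speed limit or range.

## Working session

There is one attempt and no reset: what is moved stays moved. The work goes in short steps, Python scripts to look and compute and a shell command to move; the robot and the scene stay as the last step left them, time stands still between calls to the robot, and variables do not carry over. Pictures are saved under pics/ and viewed, about 8 in all and at most 12, crops included, and the job is handed in when it is done.

```bash
mkdir -p pics; cat > h.py <<'E'
import numpy as np, cv2
from plant import status, snapshot, calibration, order
def grab(n):
    c=calibration(n); p,d=snapshot(n); return p,d,c
def save(f,p): cv2.imwrite('pics/'+f,cv2.cvtColor(p,cv2.COLOR_RGB2BGR))
def cloud(d,c):
    K=np.array(c['camera_matrix']);T=np.linalg.inv(np.array(c['camera_from_world']))
    v,u=np.mgrid[:d.shape[0],:d.shape[1]]
    P=np.stack([(u-K[0,2])/K[0,0]*d,-(v-K[1,2])/K[1,1]*d,-d],-1)
    return P@T[:3,:3].T+T[:3,3]
E
python3 - <<'E'
from h import *
s=status.sense();print({k:np.round(v,3).tolist() for k,v in s.items()})
a=[]
for n in ('scene','side','wrist'):
    p,d,c=grab(n);np.savez(n+'.npz',p=p,d=d,**{k:np.array(v) for k,v in c.items() if not isinstance(v,str)});a.append(p);print(n,c.keys(),[np.round(np.array(v),3).tolist() for v in c.values()])
for n,p in zip('abc',a): save(n+'0.png',p)
E
```

```text
{'time_s': 0.0, 'joint_pos': [61.815, 9.111, 91.571, -0.002, 79.425, -12.036], 'joint_velocities': [0.048, -0.07, -0.041, 0.094, -0.041, 0.025], 'tau': [-0.001, -38.557, -32.211, 0.07, 0.038, -0.0], 'eef_pos': [0.16, 0.552, 0.239], 'orientation': [[-0.001, -0.961, 0.278], [-0.002, 0.278, 0.961], [-1.0, 0.0, -0.002]], 'wrist_force': [-0.521, 0.05, -0.004], 'ft_torque': [-0.02, -0.006, -0.036], 'gripper_width': 0.092}
scene dict_keys(['camera_matrix', 'camera_from_world']) [[[386.77, 0.0, 275.058], [0.0, 386.77, 209.491], [0.0, 0.0, 1.0]], [[0.046, 0.999, 0.008, 0.09], [-0.828, 0.034, 0.56, 0.462], [0.559, -0.032, 0.829, -1.267], [0.0, 0.0, 0.0, 1.0]]]
side dict_keys(['camera_matrix', 'camera_from_world']) [[[444.432, 0.0, 273.437], [0.0, 444.432, 209.433], [0.0, 0.0, 1.0]], [[0.999, -0.046, -0.003, -0.607], [0.032, 0.646, 0.762, -0.037], [-0.033, -0.762, 0.647, -1.377], [0.0, 0.0, 0.0, 1.0]]]
wrist dict_keys(['camera_matrix', 'camera_from_world']) [[[366.72, 0.0, 279.024], [0.0, 366.72, 213.871], [0.0, 0.0, 1.0]], [[0.278, 0.961, -0.001, -0.575], [-0.927, 0.268, -0.263, 0.03], [-0.252, 0.074, 0.965, -0.39], [0.0, 0.0, 0.0, 1.0]]]
```

View pics/a0.png

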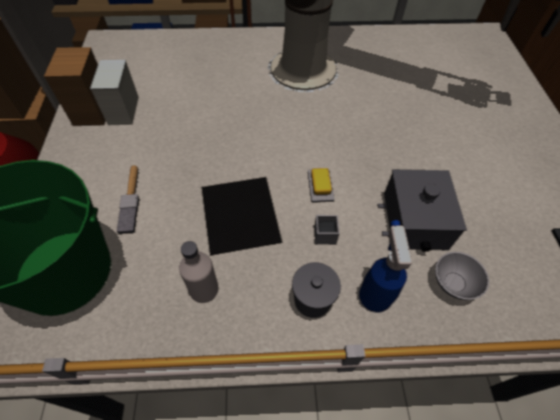

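View pics/b0.png

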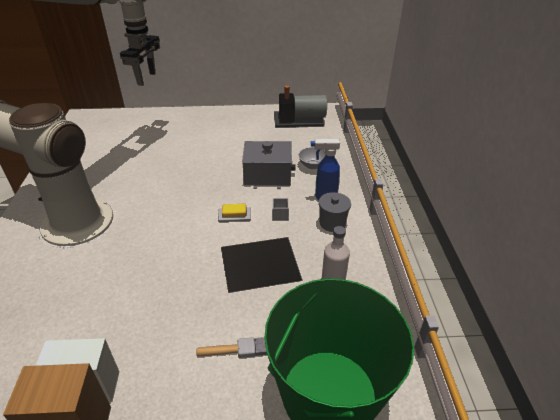

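Scene view: box with lid is centred around pixel (424,205) with its knob at (431,192), and the mat is around (241,214). The bystanders stand between them. The spray bottle (385,275) stands close to the box's +x side. Next I'll measure.

```bash
python3 - <<'E'
from h import *
for n in ('scene','side'):
    z=np.load(n+'.npz');p,d=z['p'],z['d'];W=cloud(d,z);hsv=cv2.cvtColor(p,cv2.COLOR_RGB2HSV)
    X,Y,Z=W[...,0],W[...,1],W[...,2]; ok=d>0
    def rect(m,l):
        if m.sum()<8: print(n,l,m.sum());return
        r=cv2.minAreaRect((W[m][:,:2]*1000).astype(np.float32));print(n,l,m.sum(),np.round(W[m].mean(0),4),'rect',np.round(r[0],1),np.round(r[1],1),round(r[2],1))
    R=ok&(X>.2)&(X<.75)
    mm=(R&(Y<0.1)&(Y>-.3)&(abs(Z)<.012)&(p.max(-1)<45)).astype(np.uint8)
    k,lab,st,ce=cv2.connectedComponentsWithStats(mm);rect(lab==1+np.argmax(st[1:,4]),'mat')
    pt=W[(200,192)[0],424] if n=='scene' else W[150,285]
    print(n,'lidpt',pt)
    L=R&(Y>.2)&(Y<.5)&(Z>.088)&(Z<.1)
    k,lab,st,ce=cv2.connectedComponentsWithStats(L.astype(np.uint8));l=lab==1+np.argmax(st[1:,4]);rect(l,'lid')
    c=W[l][:,:2].mean(0)
    rect(R&(np.hypot(X-c[0],Y-c[1])<.04)&(Z>.108)&(Z<.145),'knob');rect(R&(np.hypot(X-c[0],Y-c[1])<.04)&(Z>.123)&(Z<.145),'knobtop')
    # everything else above table
    m=(R&(Z>.02)&(Z<.3)&(Y>-.35)&(Y<.55)).astype(np.uint8)
    k,lab,st,ce=cv2.connectedComponentsWithStats(m)
    for i in range(1,k):
        if st[i,4]>60:
            q=W[lab==i];print('  ',np.round(ce[i]),st[i,4],np.round(q.min(0),3),np.round(q.max(0),3))
E
```

```text
scene mat 4504 [ 0.5685 -0.2026  0.0031] rect [ 562.7 -202.6] [197.6 164.6] 9.2
scene lidpt [0.60582002 0.21160639 0.09557877]
scene lid 2166 [0.6073 0.2451 0.0951] rect [601.9 245.1] [ 93.9 165.9] 88.4
scene knob 208 [0.603  0.2202 0.1248] rect [599.6 221.4] [32.3 33.6] 11.2
scene knobtop 163 [0.6008 0.2213 0.1269] rect [599.5 221.3] [32.  33.7] 12.3
   [321. 181.] 467 [ 0.45  -0.019  0.02 ] [0.527 0.027 0.038]
   [425. 207.] 5090 [0.513 0.078 0.02 ] [0.75  0.294 0.215]
   [327. 227.] 588 [ 0.605 -0.026  0.02 ] [0.658 0.025 0.053]
   [205. 256.] 65 [ 0.729 -0.27   0.111] [ 0.75  -0.247  0.144]
   [459. 261.] 564 [0.709 0.216 0.02 ] [0.75  0.319 0.048]
   [314. 264.] 74 [ 0.741 -0.071  0.082] [ 0.75  -0.021  0.088]
side mat 2740 [ 0.5681 -0.2099  0.003 ] rect [ 560.  -205.1] [195.4 167.4] 9.7
side lidpt [0.6572877  0.22386555 0.09520203]
side lid 582 [0.597  0.2407 0.0951] rect [598.3 244.6] [ 92.5 165.8] 88.7
side knob 75 [0.5965 0.2145 0.1235] rect [596.5 218.6] [32.9 33.5] 7.2
side knobtop 48 [0.5962 0.218  0.1268] rect [595.4 219.3] [29.6 34.3] 25.3
   [316. 146.] 105 [0.724 0.074 0.149] [0.75  0.101 0.216]
   [267. 161.] 1952 [0.512 0.144 0.02 ] [0.692 0.292 0.132]
   [304. 157.] 141 [0.706 0.212 0.02 ] [0.749 0.318 0.048]
   [321. 208.] 84 [ 0.739 -0.076  0.023] [ 0.75  -0.019  0.089]
   [280. 207.] 283 [ 0.605 -0.032  0.02 ] [0.654 0.027 0.053]
   [233. 210.] 286 [ 0.448 -0.024  0.02 ] [0.52  0.022 0.038]
   [331. 257.] 562 [ 0.721 -0.313  0.022] [ 0.75  -0.257  0.192]
```

```bash
cat >> h.py <<'E'
def go(x,y,z,yaw=None):
    "tool-axis shift (cm) and roll to a world TCP target; yaw = jaw-axis angle"
    s=status.sense();R=np.array(s['orientation']);t=R.T@(np.array([x,y,z])-s['eef_pos'])*100
    a=np.degrees(np.arctan2(R[1,2],R[0,2]));print('t',s['time_s'],'tcp',np.round(s['eef_pos'],4),'shift',np.round(t,2),'jaw',round(a,1),'roll',None if yaw is None else round(a-yaw,1),'F',np.round(s['wrist_force'],2),'w',s['gripper_width'])
E
python3 - <<'E'
from h import *
for n in ('scene','side'):
    z=np.load(n+'.npz');p,d=z['p'],z['d'];W=cloud(d,z);X,Y,Z=np.moveaxis(W,-1,0);ok=d>0
    m=ok&(X>.4)&(X<.85)&(Y>.02)&(Y<.16)&(Z>.1)&(Z<.25);q=W[m]
    print('spray',q.min(0),q.max(0))
    for a,b in ((.1,.15),(.15,.19),(.19,.25)):
        r=q[(q[:,2]>a)&(q[:,2]<b)];print(a,np.round(r.min(0),3),np.round(r.max(0),3))
    l=ok&(X>.48)&(X<.72)&(Y>.12)&(Y<.33)&(Z>.089)&(Z<.1)
    k,lab,st,ce=cv2.connectedComponentsWithStats(l.astype(np.uint8));l=lab==1+np.argmax(st[1:,4])
    print('lid',cv2.minAreaRect((W[l][:,:2]*1000).astype(np.float32)))
    t=ok&(X>.6)&(X<.85)&(Y>-.12)&(Y<.06)&(Z>.06)&(Z<.12);print('tub',W[t].min(0),W[t].max(0))
go(.599,.2205,.22,88.4);go(.599,.2205,.125,88.4)
E
```

```text
spray [0.72586723 0.05366432 0.1000102 ] [0.82239035 0.121737   0.21556121]
0.1 [0.753 0.054 0.1  ] [0.822 0.122 0.15 ]
0.15 [0.747 0.071 0.15 ] [0.808 0.102 0.19 ]
0.19 [0.726 0.072 0.19 ] [0.814 0.102 0.216]
lid ((599.14404296875, 221.8714141845703), (134.99081420898438, 166.17501831054688), 86.234375)
tub [ 0.74128639 -0.09397842  0.06017941] [0.83638426 0.05986944 0.11956072]
spray [0.72443846 0.04985676 0.10004262] [0.81777344 0.10127293 0.21701645]
0.1 [0.746 0.05  0.1  ] [0.818 0.1   0.15 ]
0.15 [0.737 0.067 0.15 ] [0.807 0.092 0.19 ]
0.19 [0.724 0.068 0.19 ] [0.809 0.101 0.217]
lid ((596.3416137695312, 219.46853637695312), (145.62342834472656, 163.03724670410156), 86.248291015625)
tub [ 0.73918114 -0.09687833  0.06004105] [0.83214891 0.05998161 0.11903601]
t 0.15 tcp [0.1597 0.5519 0.2389] shift [  1.9  -51.41 -19.62] jaw 73.9 roll -14.5 F [-0.74  0.76  0.61] w 0.09147417595670175
t 0.15 tcp [0.1597 0.5519 0.2389] shift [ 11.4  -51.42 -19.6 ] jaw 73.9 roll -14.5 F [-0.74  0.76  0.61] w 0.09147417595670175
```

```bash
python3 -m jog '[[0,-25,-10,-6,9],[1,-51.4,-19.6,-12.3,9],[1,-51.4,-19.6,-12.3,9],[1,-51.4,-19.6,-12.3,9],[1,-51.4,-19.6,-12.3,9],[1,-51.4,-19.6,-12.3,9],[1,-51.4,-19.6,-12.3,9],[1,-51.4,-19.6,-12.3,9]]' 20
python3 -c "
from h import *
go(.599,.2205,.20,86.2)"
```

```text
time_s: 0.82
eef_pos: [0.4264, 0.3503, 0.2337]
orientation: [[-0.0, -0.998, 0.067], [-0.0, 0.067, 0.998], [-1.0, 0.0, -0.0]]
wrist_force: [0.4, -0.3, 0.4]
gripper_width: 0.09
t 0.8167 tcp [0.4264 0.3503 0.2337] shift [  3.36 -18.09 -11.79] jaw 86.2 roll -0.0 F [ 0.42 -0.31  0.39] w 0.0899689632769594
```

```bash
python3 -m jog '[[3.4,-18.1,-11.8,0,9],[3.4,-18.1,-11.8,0,9],[3.4,-18.1,-11.8,0,9],[3.4,-18.1,-11.8,0,9],[3.4,-18.1,-11.8,0,9],[3.4,-18.1,-11.8,0,9],[3.4,-18.1,-11.8,0,9],[3.4,-18.1,-11.8,0,9]]'
python3 - <<'E'
from h import *
p,d,c=grab('wrist');save('w1.png',p);W=cloud(d,c);X,Y,Z=np.moveaxis(W,-1,0);m=(d>0)&(Z>.122)&(Z<.133)&(np.hypot(X-.599,Y-.221)<.03)
print(m.sum(),cv2.minEnclosingCircle((W[m][:,:2]*1000).astype(np.float32)) if m.any() else 0,W[m].mean(0))
go(.599,.2205,.125,86.2)
E
```

```text
time_s: 1.48
eef_pos: [0.5974, 0.2221, 0.1993]
orientation: [[-0.002, -0.998, 0.068], [0.0, 0.068, 0.998], [-1.0, 0.002, 0.0]]
wrist_force: [0.5, 0.5, -0.0]
gripper_width: 0.0896
2146 ((599.0591430664062, 220.34263610839844), 16.924625396728516) [0.59803346 0.22042534 0.12709224]
t 1.5333 tcp [0.5969 0.223  0.1998] shift [ 7.48 -0.23 -0.24] jaw 86.2 roll -0.0 F [-0.56  0.87  0.13] w 0.0897258011365601
```

View pics/w1.png

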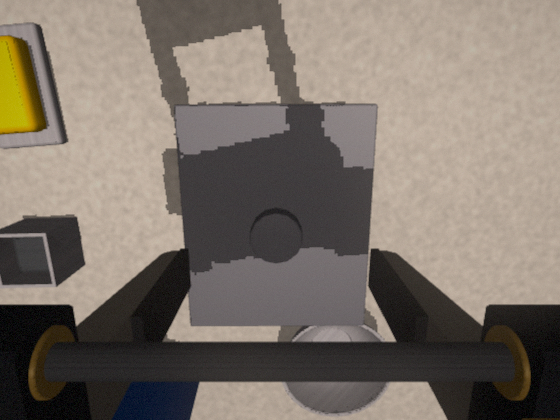

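The wrist view shows the knob at (276,236). Its circle fit gives (0.599, 0.2203) with radius 17 mm, which matches the known size, and the jaws straddle it. Descending and gripping next.

```bash
python3 -m jog '[[3,-0.2,-0.2,0,9],[5.5,-0.2,-0.2,0,9],[7.4,-0.2,-0.2,0,9],[7.4,-0.2,-0.2,0,9],[7.4,-0.2,-0.2,0,2],[7.4,-0.2,-0.2,0,2],[7.4,-0.2,-0.2,0,2],[7.4,-0.2,-0.2,0,2]]' 25
python3 -m jog '[[0,0,0,0,2],[0,0,0,0,2],[0,0,0,0,2],[0,0,0,0,2]]'
```

```text
time_s: 2.2
eef_pos: [0.6006, 0.2204, 0.1279]
orientation: [[0.003, -0.998, 0.067], [0.0, 0.067, 0.998], [-1.0, -0.003, 0.001]]
wrist_force: [0.8, -0.8, 0.2]
gripper_width: 0.0656
time_s: 2.53
eef_pos: [0.5998, 0.2198, 0.126]
orientation: [[0.0, -0.998, 0.067], [0.0, 0.067, 0.998], [-1.0, -0.0, 0.0]]
wrist_force: [-0.4, -0.5, -1.0]
gripper_width: 0.0389
```

```bash
python3 -m jog '[[0,0,0,0,2],[0,0,0,0,2],[0,0,0,0,2],[-1,0,0,0,2],[-2,0,0,0,2],[-3,0,0,0,2],[-4,0,0,0,2],[-5,0,0,0,2]]'
python3 - <<'E'
from h import *
go(.562,-.204,.22)
E
```

```text
time_s: 3.2
eef_pos: [0.6, 0.2199, 0.1775]
orientation: [[0.001, -0.998, 0.067], [0.0, 0.067, 0.998], [-1.0, -0.001, 0.0]]
wrist_force: [0.3, 0.2, -1.6]
gripper_width: 0.0334
t 3.2 tcp [0.6    0.2199 0.1775] shift [ -4.26   0.95 -42.55] jaw 86.2 roll None F [ 0.35  0.19 -1.64] w 0.03343258833637601
```

```bash
python3 -m jog '[[-1.5,0,0,0,2],[-3,0,0,0,2],[-4,0.1,-1,0,2],[-4.3,0.2,-3,-1,2],[-4.3,0.3,-5.5,-3,2],[-4.3,0.4,-8.5,-5,2],[-4.3,0.5,-11.5,-7,2],[-4.3,0.6,-14.5,-9,2]]'
python3 -c "
from h import *
go(.562,-.204,.22,99.2)"
```

```text
time_s: 3.87
eef_pos: [0.5836, 0.0738, 0.2195]
orientation: [[0.0, -0.996, -0.092], [-0.0, -0.092, 0.996], [-1.0, -0.0, -0.0]]
wrist_force: [1.5, -0.5, -2.3]
gripper_width: 0.0329
t 3.8667 tcp [0.5836 0.0738 0.2195] shift [ -0.04   4.7  -27.46] jaw 95.3 roll -3.9 F [ 1.46 -0.53 -2.31] w 0.03293548138504992
```

```bash
python3 -m jog '[[0,0.5,-3,-1,2],[0,1,-6,-2,2],[0,1.5,-9,-3,2],[0,2,-12,-4,2],[0,2.5,-15,-4,2],[0,3,-18,-4,2],[0,3.5,-20.5,-4,2],[0,4,-23,-4,2]]'
python3 -m jog '[[0,0.3,-2,0,2],[0,0.6,-3.5,0,2],[0,0.7,-4.4,0,2],[0,0.7,-4.4,0,2]]'
python3 - <<'E'
from h import *
p,d,c=grab('wrist');save('w2.png',p)
p,d,c=grab('scene');save('s2.png',p)
W=cloud(d,c);X,Y,Z=np.moveaxis(W,-1,0)
m=(d>0)&(Z>.17)&(Z<.2)&(abs(X-.56)<.15)&(abs(Y+.2)<.15);print('lid',m.sum(),cv2.minAreaRect((W[m][:,:2]*1000).astype(np.float32)),W[m][:,2].mean())
go(.562,-.204,.047,99.2)
E
```

```text
time_s: 4.53
eef_pos: [0.5641, -0.1592, 0.2195]
orientation: [[0.0, -0.987, -0.158], [-0.0, -0.158, 0.987], [-1.0, -0.0, -0.001]]
wrist_force: [0.2, 0.1, -1.9]
gripper_width: 0.0331
time_s: 4.87
eef_pos: [0.5648, -0.2033, 0.2191]
orientation: [[0.0, -0.988, -0.157], [-0.001, -0.157, 0.988], [-1.0, -0.0, -0.001]]
wrist_force: [-0.1, 0.2, -2.1]
gripper_width: 0.0333
lid 3230 ((566.47021484375, -199.6005859375), (163.0998992919922, 134.091552734375), 9.218597412109375) 0.1882026176045231
t 4.9667 tcp [ 0.565  -0.2011  0.2189] shift [17.19  0.34 -0.26] jaw 99.2 roll -0.0 F [-0.27  0.6  -2.02] w 0.03338733273999627
```

View pics/s2.png

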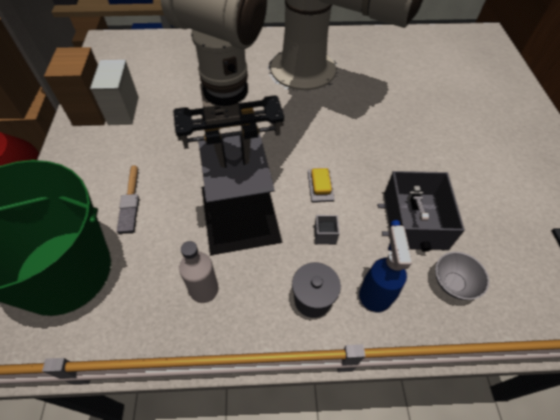

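Lid is held level over the mat, with the plate top at 0.188 m and 3–4 mm off the mat's centre. The open box shows the white roller near (424,213). Lowering the lid.

```bash
python3 -m jog '[[2.5,0.1,0,0,2],[5.5,0.3,-0.2,0,2],[8.5,0.3,-0.2,0,2],[11.5,0.3,-0.2,0,2],[14,0.3,-0.2,0,2],[15.5,0.3,-0.2,0,2],[16.3,0.3,-0.2,0,2],[16.3,0.3,-0.2,0,2]]'
python3 -m jog '[[0.2,0,0,0,2],[0.4,0,0,0,2],[0.6,0,0,0,2],[0.8,0,0,0,2],[0.9,0,0,0,2],[0.9,0,0,0,2]]'
python3 -c "
from h import *
go(.562,-.204,.047,99.2)"
```

```text
time_s: 5.63
eef_pos: [0.5612, -0.2021, 0.0539]
orientation: [[-0.003, -0.987, -0.16], [0.002, -0.16, 0.987], [-1.0, 0.003, 0.003]]
wrist_force: [-0.8, 0.5, -2.6]
gripper_width: 0.0333
time_s: 6.13
eef_pos: [0.5623, -0.2041, 0.047]
orientation: [[0.0, -0.987, -0.159], [-0.0, -0.159, 0.987], [-1.0, -0.0, -0.0]]
wrist_force: [0.0, -0.1, -1.7]
gripper_width: 0.0331
t 6.1333 tcp [ 0.5623 -0.2041  0.047 ] shift [-0.    0.03  0.02] jaw 99.1 roll -0.1 F [ 0.04 -0.08 -1.74] w 0.0330638716743874
```

```bash
python3 -m jog '[[0.05,0,0,0,2],[0.1,0,0,0,2],[0.1,0,0,0,2]]'; python3 -m jog '[[0.05,0,0,0,2],[0.1,0,0,0,2],[0.1,0,0,0,2]]'
```

```text
time_s: 6.38
eef_pos: [0.5624, -0.2041, 0.0468]
orientation: [[-0.0, -0.987, -0.159], [-0.0, -0.159, 0.987], [-1.0, 0.0, 0.0]]
wrist_force: [-3.5, 1.3, 4.7]
gripper_width: 0.0335
time_s: 6.63
eef_pos: [0.5624, -0.2041, 0.0468]
orientation: [[-0.001, -0.987, -0.159], [0.0, -0.159, 0.987], [-1.0, 0.001, 0.0]]
wrist_force: [-6.4, 3.4, 11.3]
gripper_width: 0.0335
```

```bash
python3 -m jog '[[-0.1,0,0,0,2],[-0.15,0,0,0,2],[-0.15,0,0,0,6],[-0.15,0,0,0,6],[-0.15,0,0,0,6],[-0.15,0,0,0,6],[-0.15,0,0,0,7],[-0.15,0,0,0,7]]'
python3 -m jog '[[0,0,0,0,7],[0,0,0,0,7],[-2,0,0,0,7],[-5,0,0,0,7],[-8,0,0,0,7],[-11,0,0,0,7],[-14,0,0,0,7],[-17,0,0,0,7]]'
python3 - <<'E'
from h import *
p,d,c=grab('wrist');W=cloud(d,c);X,Y,Z=np.moveaxis(W,-1,0)
m=(d>0)&(Z>.01)&(Z<.03)&(abs(X-.56)<.15)&(abs(Y+.2)<.15);print('lid',m.sum(),cv2.minAreaRect((W[m][:,:2]*1000).astype(np.float32)),np.percentile(W[m][:,2],[5,50,95]))
m=(d>0)&(Z>.046)&(Z<.055)&(np.hypot(X-.562,Y+.204)<.03);print(cv2.minEnclosingCircle((W[m][:,:2]*1000).astype(np.float32)))
# box from scene
z=grab('scene');save('s3.png',cv2.resize(z[0][150:270,360:490],None,fx=4,fy=4,interpolation=cv2.INTER_CUBIC))
go(.6,.22,.24,86.2)
E
```

```text
time_s: 7.3
eef_pos: [0.5623, -0.2041, 0.0463]
orientation: [[0.0, -0.987, -0.159], [-0.0, -0.159, 0.987], [-1.0, -0.0, -0.0]]
wrist_force: [-0.6, 0.3, 0.3]
gripper_width: 0.0697
time_s: 7.97
eef_pos: [0.5621, -0.2039, 0.2179]
orientation: [[0.0, -0.987, -0.159], [-0.0, -0.159, 0.987], [-1.0, -0.0, -0.0]]
wrist_force: [-0.1, -0.2, -0.7]
gripper_width: 0.0701
lid 21834 ((562.2026977539062, -203.84445190429688), (164.05514526367188, 134.2156219482422), 9.30268383026123) [0.01504091 0.01627933 0.01748396]
((561.8025512695312, -203.6487579345703), 16.889015197753906)
t 8.0667 tcp [ 0.5652 -0.2057  0.2231] shift [ -1.91 -10.23  41.46] jaw 99.2 roll 13.0 F [ 0.65 -0.23  0.15] w 0.06955280548868112
```

The lid is flat, with its top at 16 mm (3+13), and 1 mm from the mat's centre. Going back to the box.

```bash
python3 -m jog '[[-1,-0.5,2,1,9],[-1.9,-1.5,5.5,2,9],[-1.9,-2.5,9.5,4,9],[-1.9,-3.5,13.5,6,9],[-1.9,-4.5,17.5,8,9],[-1.9,-5.5,21.5,10,9],[-1.9,-6.5,25.5,12,9],[-1.9,-7.5,29.5,13,9]]'
python3 -m jog '[[0,-0.3,3.5,0,9],[0,-0.6,7,0,9],[0,-0.9,10,0,9],[0,-1,12,0,9],[0,-1,12,0,9]]'
python3 - <<'E'
from h import *
p,d,c=grab('wrist');save('w3.png',p);np.savez('w3.npz',p=p,d=d,**c);W=cloud(d,c);X,Y,Z=np.moveaxis(W,-1,0)
m=(d>0)&(Z>.084)&(Z<.094)&(abs(X-.6)<.12)&(abs(Y-.22)<.1);r=cv2.minAreaRect((W[m][:,:2]*1000).astype(np.float32));print('box',m.sum(),r)
b=np.array(r[0])/1000
hsv=cv2.cvtColor(p,cv2.COLOR_RGB2HSV)
m=(d>0)&(abs(X-b[0]-.025)<.02)&(abs(Y-b[1])<.02)&(Z>.03)&(Z<.085)
for zz in np.arange(.044,.08,.003):
    q=W[m&(abs(Z-zz)<.0015)]
    if len(q): print(round(zz,3),len(q),np.round(q.min(0),4),np.round(q.max(0),4))
go(b[0]+.025*np.cos(np.radians(-3.8)),b[1]+.025*np.sin(np.radians(-3.8)),.105,86.2)
E
```

```text
time_s: 8.73
eef_pos: [0.5889, 0.1012, 0.2346]
orientation: [[-0.001, -0.998, 0.069], [0.0, 0.069, 0.998], [-1.0, 0.001, -0.0]]
wrist_force: [0.6, -0.2, 0.3]
gripper_width: 0.09
time_s: 9.15
eef_pos: [0.6068, 0.222, 0.2341]
orientation: [[-0.001, -0.998, 0.063], [0.001, 0.063, 0.998], [-1.0, 0.001, 0.001]]
wrist_force: [0.7, 0.7, -0.3]
gripper_width: 0.09
box 4511 ((599.2689208984375, 220.4968719482422), (130.40524291992188, 160.71315002441406), 86.11685180664062)
0.053 67 [0.6043 0.2159 0.052 ] [0.6137 0.2244 0.0545]
0.056 71 [0.605  0.2104 0.0545] [0.6258 0.228  0.0574]
0.059 68 [0.614  0.2105 0.0575] [0.6313 0.2279 0.0605]
0.062 140 [0.6151 0.212  0.0605] [0.6307 0.2263 0.0635]
0.065 103 [0.6172 0.2123 0.0635] [0.6278 0.226  0.0658]
t 9.2 tcp [0.6069 0.2198 0.2342] shift [12.92 -1.75  0.02] jaw 86.3 roll 0.1 F [0.8  0.27 1.14] w 0.08991840546556992
```

View pics/w3.png

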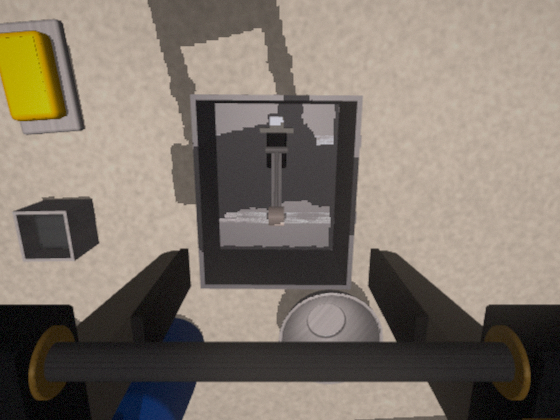

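The roller is at (277,215). Its depth gives a centre near (0.623, 0.219) and a top at about 0.066 m, which fits the box-frame prediction (0.624, 0.219). Closing the jaws and approaching.

```bash
python3 -m jog '[[0,-1.7,0,0,0],[0,-1.7,0,0,0],[0,-1.7,0,0,0],[0,-1.7,0,0,0],[0,-1.7,0,0,0],[0,-1.7,0,0,0],[0,-1.7,0,0,0],[0,-1.7,0,0,0]]'
python3 -m jog '[[0,0,0,0,0],[0,0,0,0,0],[3,0,0,0,0],[6,0,0,0,0],[9,0,0,0,0],[11.5,0,0,0,0],[12.5,0,0,0,0],[12.5,0,0,0,0]]'
python3 -m jog '[[0,0,0,0,0],[0,0,0,0,0]]'
python3 -c "
from h import *
go(.6238,.2189,.0908,86.2)"
```

```text
time_s: 9.87
eef_pos: [0.6242, 0.217, 0.2355]
orientation: [[0.0, -0.998, 0.067], [-0.0, 0.067, 0.998], [-1.0, -0.0, -0.0]]
wrist_force: [-0.3, 0.1, 0.3]
gripper_width: 0.0387
time_s: 10.53
eef_pos: [0.6223, 0.2167, 0.1071]
orientation: [[-0.006, -0.998, 0.067], [-0.001, 0.067, 0.998], [-1.0, 0.006, -0.001]]
wrist_force: [-0.6, -0.5, 0.4]
gripper_width: 0.0001
time_s: 10.7
eef_pos: [0.626, 0.2173, 0.1129]
orientation: [[0.004, -0.998, 0.067], [0.001, 0.067, 0.998], [-1.0, -0.004, 0.001]]
wrist_force: [1.1, -0.5, -0.3]
gripper_width: 0.0005
t 10.7 tcp [0.626  0.2173 0.1129] shift [2.21 0.24 0.14] jaw 86.2 roll -0.0 F [ 1.13 -0.46 -0.28] w 0.0005480359181911709
```

```bash
python3 -m jog '[[0.3,0,0.1,0,0],[0.7,0.1,0.15,0,0],[1.1,0.1,0.15,0,0],[1.4,0.1,0.15,0,0],[1.4,0.1,0.15,0,0],[1.4,0.1,0.15,0,0],[1.4,0.1,0.15,0,0],[1.4,0.1,0.15,0,0]]'
python3 -m jog '[[0,0,0,0,0],[0,0,0,0,0],[0,0,0,0,0],[0,0,0,0,0]]'
python3 -c "
from h import *
go(.6238,.2189,.0908,86.2)"
```

```text
time_s: 11.37
eef_pos: [0.6237, 0.2186, 0.0966]
orientation: [[0.0, -0.998, 0.067], [0.0, 0.067, 0.998], [-1.0, -0.0, 0.0]]
wrist_force: [-0.4, -0.7, -0.1]
gripper_width: 0.0004
time_s: 11.7
eef_pos: [0.6236, 0.2186, 0.0964]
orientation: [[0.0, -0.998, 0.067], [0.0, 0.067, 0.998], [-1.0, -0.0, 0.0]]
wrist_force: [-0.1, -0.2, 0.0]
gripper_width: 0.0002
t 11.7 tcp [0.6236 0.2186 0.0964] shift [ 0.56 -0.02  0.03] jaw 86.2 roll -0.0 F [-0.14 -0.19  0.04] w 0.00016302240551559005
```

```bash
python3 -m jog '[[0.15,0,0,0,0],[0.3,0,0,0,0],[0.45,0,0,0,0],[0.6,0,0,0,0],[0.7,0,0,0,0],[0.8,0,0,0,0],[0.8,0,0,0,0],[0.8,0,0,0,0]]'
python3 -m jog '[[0.05,0,0,0,0],[0.1,0,0,0,0],[0.15,0,0,0,0],[0.15,0,0,0,0],[0.15,0,0,0,0]]'
python3 -m jog '[[0.05,0,0,0,0],[0.1,0,0,0,0],[0.15,0,0,0,0],[0.15,0,0,0,0],[0.15,0,0,0,0]]'
```

```text
time_s: 12.37
eef_pos: [0.6236, 0.2186, 0.0884]
orientation: [[-0.0, -0.998, 0.067], [-0.0, 0.067, 0.998], [-1.0, 0.0, -0.0]]
wrist_force: [-0.7, -0.1, 1.0]
gripper_width: 0.0005
time_s: 12.78
eef_pos: [0.6237, 0.2186, 0.087]
orientation: [[0.0, -0.998, 0.067], [0.0, 0.067, 0.998], [-1.0, -0.0, 0.0]]
wrist_force: [-0.0, 0.4, 0.7]
gripper_width: 0.0004
time_s: 13.2
eef_pos: [0.6236, 0.2187, 0.0854]
orientation: [[0.0, -0.998, 0.067], [0.0, 0.067, 0.998], [-1.0, -0.0, 0.0]]
wrist_force: [-0.1, 0.0, 1.5]
gripper_width: 0.0005
```

```bash
python3 -m jog '[[0.05,0,0,0,0],[0.1,0,0,0,0],[0.1,0,0,0,0],[0.1,0,0,0,0]]'
python3 -m jog '[[0.05,0,0,0,0],[0.1,0,0,0,0],[0.1,0,0,0,0],[0.1,0,0,0,0]]'
```

```text
time_s: 13.53
eef_pos: [0.6236, 0.2186, 0.0844]
orientation: [[0.0, -0.998, 0.067], [-0.0, 0.067, 0.998], [-1.0, -0.0, -0.0]]
wrist_force: [1.0, -0.1, 1.3]
gripper_width: 0.0003
time_s: 13.87
eef_pos: [0.6237, 0.2186, 0.0836]
orientation: [[0.0, -0.998, 0.067], [0.0, 0.067, 0.998], [-1.0, -0.0, 0.0]]
wrist_force: [1.2, 0.5, 1.7]
gripper_width: 0.0004
```

```bash
python3 -m jog '[[0.05,0,0,0,0],[0.05,0,0,0,0],[0.05,0,0,0,0]]'
python3 -m jog '[[0.05,0,0,0,0],[0.05,0,0,0,0],[0.05,0,0,0,0]]'
```

```text
time_s: 14.12
eef_pos: [0.6238, 0.2186, 0.0831]
orientation: [[0.001, -0.998, 0.067], [0.0, 0.067, 0.998], [-1.0, -0.001, 0.0]]
wrist_force: [1.3, -0.2, 2.7]
gripper_width: 0.0006
time_s: 14.37
eef_pos: [0.6239, 0.2186, 0.0826]
orientation: [[0.001, -0.998, 0.067], [0.0, 0.067, 0.998], [-1.0, -0.001, 0.0]]
wrist_force: [1.8, -0.1, 4.6]
gripper_width: 0.0003
```

```bash
python3 -m jog '[[0.05,0,0,0,0],[0.1,0,0,0,0],[0.1,0,0,0,0],[0.1,0,0,0,0]]'; python3 -m jog '[[0,0,0,0,0]]'|grep -E 'eef|force'; python3 -m jog '[[0,0,0,0,0]]'|grep -E 'eef|force';python3 -m jog '[[0,0,0,0,0]]'|grep -E 'eef|force'
```

```text
time_s: 14.7
eef_pos: [0.624, 0.2186, 0.0817]
orientation: [[0.001, -0.998, 0.067], [0.0, 0.067, 0.998], [-1.0, -0.001, 0.0]]
wrist_force: [4.2, 0.5, 4.9]
gripper_width: 0.0003
eef_pos: [0.624, 0.2186, 0.0817]
wrist_force: [3.8, -0.1, 4.7]
eef_pos: [0.624, 0.2186, 0.0817]
wrist_force: [3.0, -0.9, 5.3]
eef_pos: [0.6239, 0.2186, 0.0816]
wrist_force: [4.1, -0.4, 4.4]
```

```bash
python3 -m jog '[[0.05,0,0,0,0],[0.1,0,0,0,0],[0.1,0,0,0,0],[0.1,0,0,0,0]]'|grep -E 'eef|force'; for i in 1 2 3; do python3 -m jog '[[0,0,0,0,0]]'|grep -E 'eef|force'; done
```

```text
eef_pos: [0.6241, 0.2186, 0.0808]
wrist_force: [3.3, -0.5, 5.2]
eef_pos: [0.6241, 0.2186, 0.0808]
wrist_force: [3.8, -0.7, 5.0]
eef_pos: [0.6241, 0.2186, 0.0807]
wrist_force: [3.4, 0.3, 4.9]
eef_pos: [0.6241, 0.2186, 0.0807]
wrist_force: [4.5, 0.3, 4.3]
```

```bash
python3 -m jog '[[0.03,0,0,0,0],[0.05,0,0,0,0]]'|grep -E 'eef|force'; for i in 1 2 3 4 5 6; do python3 -m jog '[[0,0,0,0,0]]'|grep -E 'eef|force'; done
```

```text
eef_pos: [0.6241, 0.2186, 0.0803]
wrist_force: [4.5, -0.5, 4.6]
eef_pos: [0.6241, 0.2186, 0.0803]
wrist_force: [3.9, -0.6, 5.4]
eef_pos: [0.6241, 0.2186, 0.0803]
wrist_force: [3.7, 0.3, 4.8]
eef_pos: [0.6241, 0.2186, 0.0803]
wrist_force: [4.3, -0.2, 4.9]
eef_pos: [0.6241, 0.2186, 0.0803]
wrist_force: [3.0, 0.4, 5.2]
eef_pos: [0.6241, 0.2186, 0.0803]
wrist_force: [3.7, 0.4, 6.3]
eef_pos: [0.6241, 0.2186, 0.0804]
wrist_force: [3.9, 0.3, 5.6]
```

```bash
python3 -m jog '[[0.04,0,0,0,0],[0.07,0,0,0,0]]'|grep -E 'eef|force'; for i in 1 2 3 4 5; do python3 -m jog '[[0,0,0,0,0]]'|grep -E 'eef|force'; done
python3 -m jog '[[-0.2,0,0,0,0],[-0.6,0,0,0,0],[-1,0,0,0,0],[-2,0,0,0,0],[-4,0,0,0,0],[-7,0,0,0,0],[-10,0,0,0,0],[-13,0,0,0,0]]'
python3 -m jog '[[-2,1.5,0,0,9],[-2,2,0,0,9],[-2,2,0,0,9],[-2,2,0,0,9],[-2,2,0,0,9],[-2,2,0,0,9],[-2,2,0,0,9],[-2,2,0,0,9]]'
python3 - <<'E'
from h import *
p,d,c=grab('wrist');W=cloud(d,c);X,Y,Z=np.moveaxis(W,-1,0)
m=(d>0)&(abs(X-.624)<.012)&(abs(Y-.219)<.012)&(Z<.085);print('roller top',np.percentile(W[m][:,2],[50,90,97,100]))
p,d,c=grab('scene');save('s4.png',p);W=cloud(d,c);X,Y,Z=np.moveaxis(W,-1,0)
m=(d>0)&(Z>.011)&(Z<.022)&(abs(X-.56)<.11)&(abs(Y+.2)<.11);print('lid',cv2.minAreaRect((W[m][:,:2]*1000).astype(np.float32)),np.percentile(W[m][:,2],[5,50,95]))
go(0,0,0)
E
```

```text
eef_pos: [0.6242, 0.2186, 0.0797]
wrist_force: [3.6, -0.5, 6.1]
eef_pos: [0.6242, 0.2186, 0.0797]
wrist_force: [3.6, -0.2, 6.8]
eef_pos: [0.6242, 0.2186, 0.0797]
wrist_force: [3.7, -0.4, 5.3]
eef_pos: [0.6242, 0.2186, 0.0797]
wrist_force: [3.7, -0.1, 5.5]
eef_pos: [0.6242, 0.2186, 0.0797]
wrist_force: [4.4, 0.5, 6.3]
eef_pos: [0.6242, 0.2186, 0.0797]
wrist_force: [3.4, -0.4, 6.0]
time_s: 17.45
eef_pos: [0.6218, 0.2186, 0.2095]
orientation: [[-0.004, -0.998, 0.067], [-0.0, 0.067, 0.998], [-1.0, 0.004, -0.001]]
wrist_force: [0.4, 0.7, -0.6]
gripper_width: 0.0003
time_s: 18.12
eef_pos: [0.6034, 0.2198, 0.2281]
orientation: [[-0.002, -0.998, 0.067], [-0.0, 0.067, 0.998], [-1.0, 0.002, -0.0]]
wrist_force: [1.0, -0.0, -0.1]
gripper_width: 0.0515
roller top [0.05776131 0.06423992 0.06474796 0.06620604]
lid ((561.6380615234375, -202.34552001953125), (166.26470947265625, 133.91012573242188), 9.257756233215332) [0.01376363 0.01609097 0.01835718]
t 18.2167 tcp [0.6036 0.2198 0.2287] shift [ 22.92  58.72 -25.99] jaw 86.1 roll None F [ 0.14  0.15 -0.03] w 0.059307231830589995
```

View pics/s4.png

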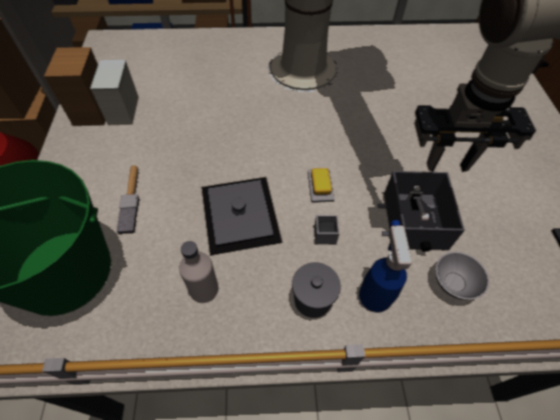

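The final view shows the lid centred on the mat, knob up at (239,206), and the roller back at its rest height (0.066 m). The bystanders are unmoved and the gripper is clear, so I'm handing in.

```bash
python3 -c "
from h import *
print(order.hand_in())"
```

```text
the job is handed in; nothing more can be done
None
```

The job is done and handed in at about 18 s of the 59 s allowed; the hand-in gave no verdict.

- **Lid:** I lifted it by its knob and set it down flat on the mat. The last check put its centre within about 2 mm of the mat's centre and its top at 16 mm, as expected.
- **Switch:** I pressed the roller down in small steps to about 5.5–6 N. I held that for about half a second, after more than a second at 4.8–5.3 N while I judged the depth. So it was probably past the click for nearer 2 s than half a second.
- **Spring-back:** After release, the roller top read 66 mm, the same as before the press.
- **Surroundings:** In the final picture the bystanders stood where they started, and the gripper touched nothing.

**What disagreed:** While pressing, the wrist force also showed an unexplained 3–4 N sideways (+x), probably friction at the roller. The firm spring also began about 2 mm lower than the camera height suggested. I therefore judged the click from force and travel (about 3.4 mm into the firm stroke), not from a direct reading.

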